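# Take the bore of the honey filler's cylinder with a telescoping gauge

## Robot

A 6-joint arm with a two-finger parallel gripper is mounted at the origin on the work surface. World frame = base frame: x ahead of the robot, y to its left, z up, the work surface at z = 0. Lengths are in m, angles in rad, forces in N, time in s.
With the tool pointing down it reaches from about 0.325 to 0.925 m from the base axis. Payload 3.1 kg.
Tool frame: the origin (TCP) lies at the very end of the fingers, on their centre line; the grasp point (between the pads) lies 19 mm behind it; y points along the fingers, z is the direction in which the jaws open and shut, and the axes are right-handed (so a half turn about y gives the same grasp; the last joint's range is limited). The gripper opens to 85 mm and grips with 20 to 120 N. Pads are 22 mm wide; open, the fingers measure 114 mm over their backs; the gripper's body (76 mm by 85 mm) begins 54 mm behind the grasp point. The pads swing forward as they close: fully open they stand 13 mm farther back than shut.
Start: joints at [1.231, 0.217, 1.613, -0, 1.311, -0.112], TCP at [0.141, 0.609, 0.231] pointing down, gripper open.
Joint ranges: [-2.75, 2.75], [-0.78, 2.1], [0.31, 2.55], [-1.13, 4.27], [0.13, 2.63], [-2.58, 2.58]. Speed limits (rad/s): [2.79, 2.79, 3.14, 3.14, 3.14, 3.14].

## Interface

Orientations are given as a rotation vector (axis times angle).
In Python, from workcell import r gives the robot as it stands.
- The arm moves only by the tool move_arm, never from a script. Its argument "motion" is a list that holds one entry, the list of rows, each a list of 7 numbers: the opening, from -1 (shut) to 1 (fully open), so that 0 is half open, then the shift along the tool's x, y, z as a fraction of full scale, then the turn, a rotation vector about the tool's x, y, z as a fraction of full scale. A call has exactly 8 rows; each row is the pose to reach, as a shift and turn from the pose measured when the call began, along the tool's axes at that moment; what a row does not reach only later rows make up. Full scale, the value 1, is 0.2 m for a shift and 90 degrees for a turn. A row lasts 1/12 s, in which the tool goes at most 41.7 mm and 7.16 degrees, less where a joint would pass 70% of its speed; a pose out of reach is approached as far as the arm can. A call with a number of a shift or a turn outside -1 to 1 is refused whole. A call with a gripper value outside its range is refused whole. The fingers move at their own pace and stop on an object; "newtons" is the grip in N (left out, the last holds). Time passes only in rows, so rows that repeat a pose let the fingers close, or fill a call up. It gives the time, the measured TCP pose, the force and the opening at its end, in the units of the state.
- r.state(): the state, without advancing time (a new reading comes with each control period).
- r.grab_frame(name): name is "scene" or "top" or "wrist"; returns a dict with "image" (400x640x3 uint8, red, green, blue), "fovy" (degrees; the focal length in pixels is half the picture's height over the tangent of half this angle, whatever the lens; pixels are square), "cx", "cy" (the principal point, pixels), "k1" (the pictures are not rectified: a ray, as slopes to the right and down, at radius r is drawn at 1 + k1 r^2 times it, then the intrinsics apply), "extrinsics" (4x4, takes a point from camera to world coordinates). Camera axes: x right, y up, looking along -z (the intrinsics and any distortion apply to the point x, -y, -z); pixel columns grow to the right and rows downward; lengths in m; the calibration is good to about 2 mm. A picture is of the moment at which its call begins. There is no depth.
- r.close_job(): hands the job in, once; it reports no verdict.
The state is a dict: "clock": time; "q": joint angles; "qd": joint speeds; "effort": joint torques, N m; "tcp_pos": TCP position; "orientation": TCP orientation; "contact_force": force on the tool from outside, world axes, zero at the start; "moment": the same for the moment, N m; "width": finger opening in m.
Only numpy, scipy, OpenCV 4.12 (cv2) and the standard library are available. Lean on these libraries where they do the work, as an engineer would, in place of code of your own. Each camera call takes 0.05 s, during which the arm holds its last target. There are 200 camera calls.

## Task

The honey filler's steel cylinder needs a new piston seal: take its bore with the telescoping gauge. Lower the gauge into the cylinder until its blue collar rests on the rim and, pressing lightly and evenly there so that the gauge does not spin, loosen the knurled knob to let the plungers spring out to the wall, tighten it again, then draw the gauge straight out and hang it back in the wooden block with the bore size still locked in. Do it gently: press neither the filler nor the block hard, and leave the jar, the squeeze bottle and the piston where they stand.

Things in the scene. Friction and masses are not known exactly. Their poses are not given: they have to be found in the camera images.
- knob_grip (a point): centre of the gauge's knurled dark steel locking knob, an upright cylinder 18 mm in diameter, 26 mm tall, white mark on top, at the gauge's top; hold the gauge here (0.4 kg in all). The gauge is a T: a 10 mm handle runs down from the knob to a cross tube with the plungers. z points up along the handle; the point turns with the knob.
- gauge: the gauge's stem; origin at the middle of the cross tube (32 mm long, 12 mm thick), 107 mm below the knob's centre; x along the plungers, z up the handle. A blue depth-stop collar (disc 60 mm in diameter, 5 mm thick, on it a 22 mm hub 11 mm tall) is clamped on the handle, its underside 49 to 61 mm above the origin: set by hand, different each time, so feel for the seat.
- lock (a joint): angle of the knob against the stem, rad: 0 = tight; grows as it is loosened, anticlockwise from above, to a stop at 1.3. Below 0.2 the plungers are held, by 0.5 they are let go. Loosening takes up to 0.1 N m, tightening up to 0.15. If nothing holds the stem it turns with the knob: 10 to 15 N of downward push, collar on the rim, holds it.
- plunger_a (a joint): how far the brass plunger on the +x side stands out, m: its tip is 17 mm + this from the handle's axis; 0 to 0.010. Starts at 0.002 to 0.004, locked; a spring pushes it out with about 1.5 N. Locked, it gives way at about 4 N.
- plunger_b (a joint): the same for the plunger on the -x side; the two move independently
- tip_a (a point): domed end of plunger a (9 mm in diameter)
- tip_b (a point): domed end of plunger b; the distance between the two tips is the size the gauge reads, 38 to 42 mm at the start, 54 mm when let go in the open
- filler: the honey filler, fixed to the bench: a 180 x 140 mm steel base plate carrying a valve block, on which stands the open, upright steel cylinder; origin under the plate's centre, below the cylinder's axis
- bore_mouth (a point): centre of the cylinder's open upper end, level with the top of its flat rim, 165 mm above the bench. The rim is 64 mm in outer diameter, the bore 47.5 mm in diameter and 98 mm deep. z points up.
- holder: the beech gauge block, fixed: 100 x 90 mm, 85 mm tall; origin under its centre. At the start the gauge hangs upright in its well, collar on the block's top.
- well_mouth (a point): centre of the round well in the top of the block, 85 mm above the bench: 53 mm in diameter and 75 mm deep. z points up.
- honey_jar: full honey jar with a gold lid, 68 mm in diameter, 94 mm tall, loose, leave alone; origin under its centre
- squeeze_bottle: yellow squeeze bottle with a red spout, 60 mm in diameter, 137 mm tall, loose, leave alone; origin under its centre
- piston: the filler's white piston standing on end, 46 mm in diameter, its steel rod up, 96 mm tall, loose, leave alone; origin under its centre

How it is judged:
By the outcome, as a careful person would: the job done as asked, in the order asked, and still so for the second after the job is handed in, with the robot touching nothing.
It also fails if it takes over 70 s, if anything falls off the work surface, if the arm or the gripper's body presses on something with over 40 N, if the wrist force passes 120 N, or if a joint passes its speed limit or range.

## Working session

There is one attempt and no reset: what is moved stays moved. The work goes in short steps, Python scripts to look and compute and a tool call to move; the robot and the scene stay as the last step left them, time stands still between calls to the robot, and variables do not carry over. Pictures are saved under pics/ and viewed, about 8 in all and at most 12, crops included, and the job is handed in when it is done.

Besides the shell and the picture viewer there is one more tool, called after "Emit:" by a JSON object that holds its "name" and its "arguments", one argument or row to a line. move_arm: Moves the arm, as the interface text tells. Its arguments: {"type":"object","properties":{"motion":{"type":"array"},"newtons":{"type":"number"}},"required":["motion"]}

```bash
mkdir -p pics; ls; python3 - <<'E'
from workcell import r
import cv2,json
s=r.state(); print(s)
for n in("scene","top","wrist"):
    f=r.grab_frame(n); cv2.imwrite(f"pics/{n}0.png",f["image"][:,:,::-1]); print(n,f["fovy"],f["cx"],f["cy"],f["k1"],f["extrinsics"])
E
```

```text
pics
{'clock': 0.0, 'q': array([ 1.23078494e+00,  2.17738431e-01,  1.61496081e+00,  5.20491192e-06,
        1.31127424e+00, -1.12181980e-01]), 'qd': array([ 0.00079802,  0.0002607 , -0.00094828, -0.00045833,  0.00124512,
       -0.0002478 ]), 'effort': array([-8.65833354e-04, -3.96832645e+01, -3.03855550e+01, -1.77822976e-04,
        9.64163337e-03,  5.79350274e-07]), 'tcp_pos': array([0.14085512, 0.60807838, 0.22996408]), 'orientation': array([-1.56570636,  0.17934865, -0.17850081]), 'contact_force': array([-0.86435889,  0.14335326, -0.66484871]), 'moment': array([ 0.03107059, -0.05626985,  0.02212967]), 'width': 0.08543639701546958}
scene 45.49817300897816 319.23757574395324 194.269938891886 -0.09831632809002508 [[-0.09279282 -0.70302626  0.70508408  1.3279483 ]
 [ 0.99559288 -0.05585721  0.07533114 -0.00591641]
 [-0.01357574  0.70896689  0.70511109  0.82789465]
 [ 0.          0.          0.          1.        ]]
top 52.34470966117015 311.9705451440212 201.91303120446977 -0.050003336754359216 [[-0.00789826  0.99790683 -0.06418385  0.55327074]
 [-0.99963213 -0.00954478 -0.02538707 -0.08251009]
 [-0.02594655  0.06395972  0.99761512  0.97488534]
 [ 0.          0.          0.          1.        ]]
wrist 60.66135037949142 321.4231078363357 203.73123256020162 -0.002926487865897888 [[ 0.22596169 -0.92256585 -0.31275162  0.06078828]
 [ 0.97413208  0.21306632  0.07529561  0.62779379]
 [-0.00282833 -0.32167531  0.94684581  0.37289174]
 [ 0.          0.          0.          1.        ]]
```

View pics/top0.png

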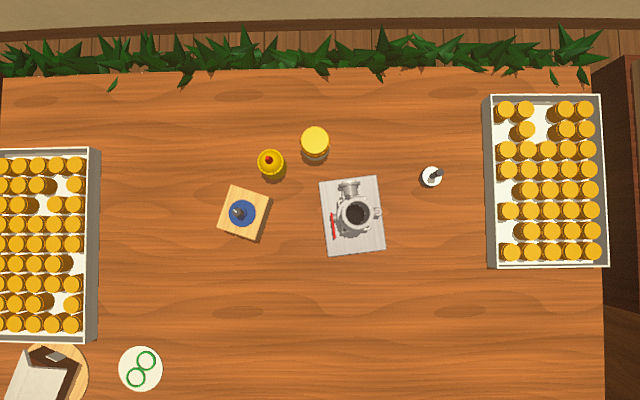

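View pics/scene0.png

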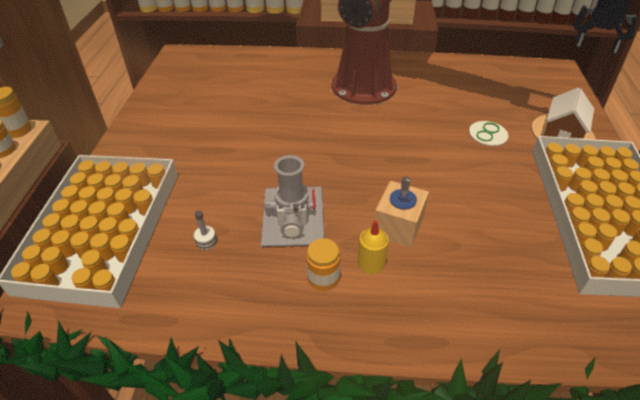

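The top view shows the holder with the blue collar at about (242,213) and the knob at (238,209). The cylinder mouth is at about (357,213), with the bottle, jar and piston at (271,163), (314,140) and (432,176). The scene view shows the knob at (405,185) and the mouth at (289,166). Next I'll triangulate.

```bash
cat > h.py <<'E'
import numpy as np, cv2
from workcell import r
from scipy.optimize import least_squares
from scipy.spatial.transform import Rotation as R
def K(f):
    F=200/np.tan(np.radians(f["fovy"])/2); return np.array([[F,0,f["cx"]],[0,F,f["cy"]],[0,0,1]]),np.array([f["k1"],0,0,0,0.])
def proj(f,P):
    T=np.linalg.inv(f["extrinsics"]); p=np.atleast_2d(P)@T[:3,:3].T+T[:3,3]; p=p*[1,-1,-1]
    k,d=K(f); return cv2.projectPoints(p.reshape(-1,1,3),np.zeros(3),np.zeros(3),k,d)[0][:,0]
def ray(f,uv):
    k,d=K(f); x,y=cv2.undistortPoints(np.array([[uv]],float),k,d)[0,0]
    E=f["extrinsics"]; return E[:3,3],E[:3,:3]@np.array([x,-y,-1])
def atz(f,uv,z):
    o,d=ray(f,uv); return o+d*(z-o[2])/d[2]
def tri(fs,uvs):
    A=np.zeros((3,3));b=np.zeros(3)
    for f,u in zip(fs,uvs):
        o,d=ray(f,u); d=d/np.linalg.norm(d); M=np.eye(3)-np.outer(d,d); A+=M;b+=M@o
    return np.linalg.solve(A,b)
def save(name,img): cv2.imwrite("pics/"+name+".png",img[:,:,::-1])
def circ(c,rad,n=60):
    t=np.linspace(0,2*np.pi,n); return np.c_[c[0]+rad*np.cos(t),c[1]+rad*np.sin(t),0*t+c[2]]
E
python3 - <<'E'
from h import *
t,s=r.grab_frame("top"),r.grab_frame("scene")
print("mouth z.165", atz(t,(357,213),.165),atz(s,(289,166),.165),tri((t,s),((357,213),(289,166))))
for f,n in((t,"top"),(s,"scene")):
    h=cv2.cvtColor(f["image"],cv2.COLOR_RGB2HSV); m=cv2.inRange(h,(105,120,40),(125,255,255))
    m[:150]=0;m[260:]=0;ys,xs=np.where(m); (c,ax,a)=cv2.fitEllipse(cv2.convexHull(np.c_[xs,ys].astype(np.int32))); print(n,len(xs),c,ax,atz(f,c,.09))
def crop(f,x,y,w=60,h=50): return cv2.resize(f["image"][y-h:y+h,x-w:x+w],None,fx=6,fy=6,interpolation=cv2.INTER_CUBIC)[:, :]
a=np.vstack([np.hstack([cv2.resize(crop(f,*p),(400,300)) for p in ps]) for f,ps in((t,((240,213),(357,213))),(s,((403,200),(290,180))))])
save("c1",a)
E
```

```text
mouth z.165 [ 0.58244618 -0.15122556  0.165     ] [ 0.58627239 -0.14787281  0.165     ] [ 0.58240622 -0.1500764   0.16152846]
top 366 (241.70138549804688, 213.0184326171875) (25.662477493286133, 25.833423614501953) [0.58731476 0.09406427 0.09      ]Traceback (most recent call last):
  File "<stdin>", line 6, in <module>
cv2.error: OpenCV(4.12.0) /io/opencv/modules/imgproc/src/shapedescr.cpp:356: error: (-215:Assertion failed) n >= 0 && (depth == CV_32F || depth == CV_32S) in function 'fitEllipseNoDirect'
```

```bash
python3 - <<'E'
from h import *
t,s=r.grab_frame("top"),r.grab_frame("scene")
h=cv2.cvtColor(s["image"],cv2.COLOR_RGB2HSV); print(h[200,395:412:4])
m=cv2.inRange(h,(100,80,20),(130,255,255))
m[:190]=0;m[215:]=0;m[:,:380]=0;m[:,425:]=0;ys,xs=np.where(m)
print(len(xs))
if len(xs)>20:
    (c,ax,a)=cv2.fitEllipse(cv2.convexHull(np.c_[xs,ys].astype(np.int32))); print(c,ax,atz(s,c,.09))
def crop(f,x,y,w=40,h=30): return cv2.resize(f["image"][y-h:y+h,x-w:x+w],(400,300),interpolation=cv2.INTER_CUBIC)
a=np.vstack([np.hstack([crop(f,*p) for p in ps]) for f,ps in((t,((240,213),(357,213))),(s,((403,200),(290,180))))])
save("c1",a)
E
```

```text
[[111 102 123]
 [112  89 109]
 [120  51  85]
 [173  31  75]
 [109 106 116]]
253
(402.7381591796875, 198.65682983398438) (17.551240921020508, 24.936939239501953) [0.58916791 0.09743514 0.09      ]
```

View pics/c1.png

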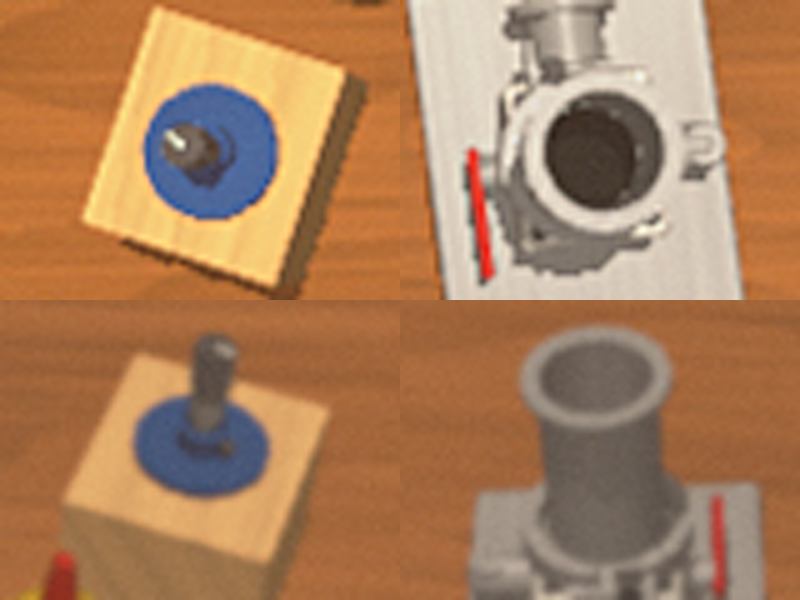

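```bash
cat >> h.py <<'E'
def plan(xyz,yawdeg=None,st=None):
    "shift (tool axes, fraction) and turn (fraction) to reach xyz pointing straight down with tool z axis at yawdeg (mod 180)"
    s=st or r.state(); Q=R.from_rotvec(s["orientation"]).as_matrix()
    sh=Q.T@(np.array(xyz)-s["tcp_pos"])/0.2
    z=Q[:,2]; cur=np.degrees(np.arctan2(z[1],z[0])); yaw=cur if yawdeg is None else cur+((yawdeg-cur+90)%180-90)
    zt=np.array([np.cos(np.radians(yaw)),np.sin(np.radians(yaw)),0]); yt=np.array([0,0,-1.]); G=np.c_[np.cross(yt,zt),yt,zt]
    tv=R.from_matrix(Q.T@G).as_rotvec(degrees=True)/90
    print("tcp",s["tcp_pos"].round(4),"yaw",cur.round(2),"tilt",np.degrees(np.arccos(-Q[2,1])).round(2),"q6",s["q"][5].round(3),"F",s["contact_force"].round(2),"M",s["moment"].round(3),"w",s["width"].round(4),"t",round(s["clock"],2))
    print("shift",sh.round(4),"turn",tv.round(4)); return sh,tv
E
python3 - <<'E'
from h import *
s=r.state();Q=R.from_rotvec(s["orientation"]).as_matrix();print(Q.round(3))
plan((.588,.096,.25)); plan((.588,.096,.25),22); plan((.37,.37,.25),52)
w=r.grab_frame("wrist"); T=np.eye(4);T[:3,:3]=Q;T[:3,3]=s["tcp_pos"]; print((np.linalg.inv(T)@w["extrinsics"]).round(4))
E
```

```text
[[ 0.974 -0.     0.226]
 [-0.226 -0.001  0.974]
 [-0.    -1.    -0.001]]Traceback (most recent call last):
  File "<stdin>", line 3, in <module>
  File "h.py", line 30, in plan
    print("tcp",s["tcp_pos"].round(4),"yaw",cur.round(2),"tilt",np.degrees(np.arccos(-Q[2,1])).round(2),"q6",s["q"][5].round(3),"F",s["contact_force"].round(2),"M",s["moment"].round(3),"w",s["width"].round(4),"t",round(s["clock"],2))
                                                                                                                                                                                             ^^^^^^^^^^^^^^^^
AttributeError: 'float' object has no attribute 'round'
```

```bash
sed -i 's/s\["width"\].round(4)/round(float(s["width"]),4)/' h.py; python3 - <<'E'
from h import *
plan((.588,.096,.25),15); 
s=r.state();Q=R.from_rotvec(s["orientation"]).as_matrix()
w=r.grab_frame("wrist"); T=np.eye(4);T[:3,:3]=Q;T[:3,3]=s["tcp_pos"]; print((np.linalg.inv(T)@w["extrinsics"]).round(4))
E
```

```text
tcp [0.1411 0.6087 0.231 ] yaw 76.95 tilt 0.03 q6 -0.112 F [-0.2  -0.38  0.49] M [-0.04   0.018  0.028] w 0.0856 t 0.35
shift [ 2.7559 -0.0941 -1.9928] turn [3.000e-04 6.883e-01 2.000e-04]
[[ 2.000e-04 -9.468e-01 -3.219e-01 -8.250e-02]
 [ 7.000e-04  3.219e-01 -9.468e-01 -1.428e-01]
 [ 1.000e+00 -1.000e-04  7.000e-04  7.000e-04]
 [ 0.000e+00  0.000e+00  0.000e+00  1.000e+00]]
```

Emit:
{"name": "move_arm", "arguments": {
  "motion": [
    [[1, 0.13, 0, -0.095, 0, 0.03, 0], [1, 0.26, -0.01, -0.19, 0, 0.06, 0], [1, 0.4, -0.02, -0.285, 0, 0.1, 0], [1, 0.53, -0.03, -0.38, 0, 0.13, 0], [1, 0.66, -0.04, -0.475, 0, 0.17, 0], [1, 0.79, -0.05, -0.57, 0, 0.2, 0], [1, 0.92, -0.07, -0.66, 0, 0.24, 0], [1, 0.99, -0.09, -0.72, 0, 0.26, 0]]
  ]
}}

```text
clock: 1.07
tcp_pos: [0.3033, 0.4216, 0.2493]
orientation: [-1.513, 0.501, -0.503]
contact_force: [-0.3, 0.4, -0.4]
width: 0.0852
```

```bash
python3 -c "
from h import *
plan((.588,.096,.25),15)"
```

```text
tcp [0.3033 0.4216 0.2493] yaw 53.3 tilt 0.09 q6 -0.117 F [-0.31  0.42 -0.43] M [0.05  0.018 0.041] w 0.0852 t 1.07
shift [ 2.1144e+00 -3.0000e-04 -4.5420e-01] turn [-1.000e-04  4.255e-01  1.000e-03]
```

Emit:
{"name": "move_arm", "arguments": {
  "motion": [
    [[1, 0.14, 0, -0.03, 0, 0.03, 0], [1, 0.28, 0, -0.06, 0, 0.06, 0], [1, 0.42, 0, -0.09, 0, 0.09, 0], [1, 0.56, 0, -0.12, 0, 0.12, 0], [1, 0.7, 0, -0.15, 0, 0.15, 0], [1, 0.84, 0, -0.18, 0, 0.18, 0], [1, 0.98, 0, -0.21, 0, 0.21, 0], [1, 1, 0, -0.215, 0, 0.22, 0]]
  ]
}}

```text
clock: 1.73
tcp_pos: [0.4406, 0.2646, 0.25]
orientation: [-1.43, 0.77, -0.776]
contact_force: [0.8, -0.5, 0.8]
width: 0.0853
```

```bash
python3 -c "
from h import *
plan((.588,.096,.25),15)"
```

```text
tcp [0.4406 0.2646 0.25  ] yaw 33.18 tilt 0.24 q6 -0.172 F [ 0.82 -0.51  0.76] M [ 0.013 -0.043 -0.001] w 0.0853 t 1.73
shift [1.109  0.0046 0.1556] turn [-0.0011  0.202   0.0024]
```

Emit:
{"name": "move_arm", "arguments": {
  "motion": [
    [[1, 0.15, 0, 0.02, 0, 0.03, 0], [1, 0.3, 0, 0.04, 0, 0.06, 0], [1, 0.45, 0, 0.06, 0, 0.09, 0], [1, 0.6, 0, 0.08, 0, 0.12, 0], [1, 0.75, 0, 0.1, 0, 0.15, 0], [1, 0.9, 0.005, 0.13, 0, 0.18, 0], [1, 1, 0.005, 0.15, 0, 0.202, 0.002], [1, 1, 0.005, 0.155, 0, 0.202, 0.002]]
  ]
}}

```text
clock: 2.4
tcp_pos: [0.5783, 0.1114, 0.2498]
orientation: [-1.319, 1.014, -1.02]
contact_force: [0.3, 0.1, 0.1]
width: 0.0853
```

```bash
python3 -c "
from h import *
plan((.588,.096,.25),15)
f=r.grab_frame('wrist'); save('w1',f['image']); np.save('w1.npy',f,allow_pickle=True)
print(proj(f,[(.588,.096,.137),(.588,.096,.09)]))"
```

```text
tcp [0.5783 0.1114 0.2498] yaw 14.75 tilt 0.21 q6 -0.185 F [0.32 0.09 0.08] M [ 0.005 -0.025 -0.016] w 0.0853 t 2.4
shift [ 0.0868 -0.0005  0.0273] turn [-0.002  -0.0027  0.0013]
[[326.95556078 219.54832065]
 [326.09431898 200.98103082]]
```

View pics/w1.png

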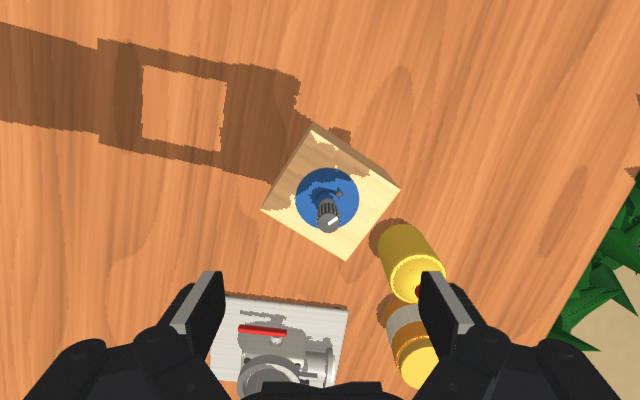

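The wrist view shows the holder with the collar centred at about (327,198) and the knob top at (329,222). The cylinder is at the lower edge and the bottle is to the right, clear of the fingers.

```bash
python3 - <<'E'
from h import *
f=np.load('w1.npy',allow_pickle=True).item()
h=cv2.cvtColor(f["image"],cv2.COLOR_RGB2HSV); m=cv2.inRange(h,(100,90,20),(130,255,255)); m[:150]=0;m[245:]=0;m[:,:280]=0;m[:,375:]=0
ys,xs=np.where(m); hull=cv2.convexHull(np.c_[xs,ys].astype(np.int32))[:,0].astype(float)
P=np.array([atz(f,u,.09)[:2] for u in hull])
o=least_squares(lambda p:np.hypot(*(P-p[:2]).T)-p[2],(.588,.096,.03),loss='soft_l1',f_scale=.001).x; print("collar",o)
for c in(.049,.055,.061):
    z=.085-c+.107+.013; print(z,atz(f,(329,222),z)[:2])
for u in ((345,262),(400,190),(262,209),(312,129)): print("block",atz(f,u,.085)[:2])
E
```

```text
collar [0.58826368 0.09761865 0.02952225]
0.15600000000000003 [0.58771556 0.10167547]
0.15000000000000002 [0.58848199 0.09936841]
0.14400000000000002 [0.58924842 0.09706135]
block [0.62380891 0.0364548 ]
block [0.65279406 0.12251972]
block [0.53133421 0.07103718]
block [0.55906406 0.15610005]
```

```bash
python3 - <<'E'
from h import *
s=r.grab_frame("scene");t=r.grab_frame("top")
for z in(.144,.15,.156): print(z,proj(s,(.5888,.0975,z)),proj(t,(.5875,.0945,z)))
plan((.5883,.0976,.18),15)
E
```

```text
0.144 [[405.58240058 180.4202777 ]] [[236.29684655 211.96438944]]
0.15 [[405.90729773 178.32221338]] [[235.67676081 211.84871939]]
0.156 [[406.23459766 176.20645919]] [[235.04771683 211.73137223]]
tcp [0.5755 0.1148 0.2496] yaw 15.03 tilt 0.07 q6 -0.186 F [ 0.02 -0.4  -0.79] M [-0.02   0.01  -0.017] w 0.0853 t 2.55
shift [0.0997 0.3481 0.0392] turn [-0.0007  0.0003 -0.0003]
```

Emit:
{"name": "move_arm", "arguments": {
  "motion": [
    [[1, 0.05, 0.05, 0.02, 0, 0, 0], [1, 0.1, 0.12, 0.039, 0, 0, 0], [1, 0.1, 0.22, 0.039, 0, 0, 0], [1, 0.1, 0.34, 0.039, 0, 0, 0], [1, 0.1, 0.46, 0.039, 0, 0, 0], [1, 0.1, 0.56, 0.039, 0, 0, 0], [1, 0.1, 0.63, 0.039, 0, 0, 0], [0.5, 0.1, 0.665, 0.039, 0, 0, 0]]
  ],
  "newtons": 20
}}

```text
clock: 3.22
tcp_pos: [0.5853, 0.0974, 0.1119]
orientation: [-1.326, 1.018, -1.01]
contact_force: [-0.4, -0.1, -0.4]
width: 0.0753
```

```bash
python3 -c "
from h import *
plan((.5883,.0976,.116),15)
f=r.grab_frame('wrist'); save('w2',f['image'])"
```

```text
tcp [0.5853 0.0974 0.1119] yaw 15.07 tilt 0.35 q6 -0.217 F [-0.42 -0.06 -0.42] M [ 0.001 -0.034  0.037] w 0.0753 t 3.22
shift [ 0.0028 -0.0204  0.0148] turn [ 0.0037  0.0008 -0.0012]
```

View pics/w2.png

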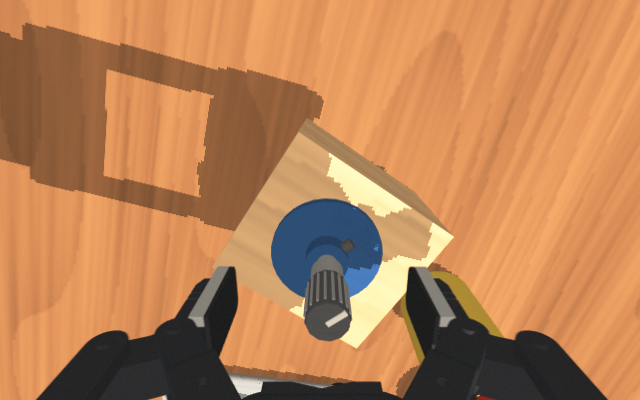

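The knob, with its top at (328,322), lies between the pads at about (225,290) and (418,290), centred to within a few mm. Next I make a small correction and close.

Emit:
{"name": "move_arm", "arguments": {
  "motion": [
    [[0.5, 0.003, -0.02, 0.015, 0, 0, 0], [0.2, 0.003, -0.02, 0.015, 0, 0, 0], [0, 0.003, -0.02, 0.015, 0, 0, 0], [-0.3, 0.003, -0.02, 0.015, 0, 0, 0], [-0.5, 0.003, -0.02, 0.015, 0, 0, 0], [-0.7, 0.003, -0.02, 0.015, 0, 0, 0], [-0.9, 0.003, -0.02, 0.015, 0, 0, 0], [-1, 0.003, -0.02, 0.015, 0, 0, 0]]
  ],
  "newtons": 30
}}

```text
clock: 3.93
tcp_pos: [0.5885, 0.0975, 0.1168]
orientation: [-1.326, 1.018, -1.01]
contact_force: [-2.9, -1.0, 4.4]
width: 0.0172
```

Emit:
{"name": "move_arm", "arguments": {
  "motion": [
    [[-1, 0, 0, 0, 0, 0, 0], [-1, 0, 0, 0, 0, 0, 0], [-1, 0, 0, 0, 0, 0, 0], [-1, 0, 0, 0, 0, 0, 0], [-1, 0, 0, 0, 0, 0, 0], [-1, 0, 0, 0, 0, 0, 0], [-1, 0, 0, 0, 0, 0, 0], [-1, 0, 0, 0, 0, 0, 0]]
  ],
  "newtons": 50
}}

```text
clock: 4.6
tcp_pos: [0.5885, 0.0975, 0.1169]
orientation: [-1.326, 1.018, -1.01]
contact_force: [-2.0, -0.4, 4.0]
width: 0.0165
```

```bash
python3 -c "
from h import *
plan((.5883,.0976,.30),15)"
```

```text
tcp [0.5885 0.0975 0.1169] yaw 15.07 tilt 0.34 q6 -0.217 F [-2.02 -0.36  4.01] M [-0.044  0.321  0.005] w 0.0165 t 4.6
shift [-0.0024 -0.9155 -0.006 ] turn [ 0.0036  0.0008 -0.001 ]
```

Emit:
{"name": "move_arm", "arguments": {
  "motion": [
    [[-1, 0, -0.04, 0, 0, 0, 0], [-1, 0, -0.12, 0, 0, 0, 0], [-1, 0, -0.24, 0, 0, 0, 0], [-1, 0, -0.38, -0.002, 0, 0, 0], [-1, 0, -0.52, -0.004, 0, 0, 0], [-1, 0, -0.68, -0.005, 0.002, 0, 0], [-1, 0, -0.84, -0.006, 0.004, 0, 0], [-1, -0.002, -0.96, -0.006, 0.004, 0, 0]]
  ]
}}

```text
clock: 5.27
tcp_pos: [0.5886, 0.0976, 0.3106]
orientation: [-1.319, 1.013, -1.013]
contact_force: [0.6, -0.1, -3.7]
width: 0.0164
```

Emit:
{"name": "move_arm", "arguments": {
  "motion": [
    [[-1, 0, 0, 0, 0, 0, 0], [-1, 0, 0, 0, 0, 0, 0], [-1, 0, 0, 0, 0, 0, 0], [-1, 0, 0, 0, 0, 0, 0], [-1, 0, 0, 0, 0, 0, 0], [-1, 0, 0, 0, 0, 0, 0], [-1, 0, 0, 0, 0, 0, 0], [-1, 0, 0, 0, 0, 0, 0]]
  ]
}}

```text
clock: 5.93
tcp_pos: [0.5883, 0.0976, 0.3098]
orientation: [-1.32, 1.014, -1.012]
contact_force: [0.2, -0.1, -4.0]
width: 0.0166
```

```bash
python3 - <<'E'
from h import *
plan((.584,-.149,.315),0)
t,s,w=[r.grab_frame(n) for n in("top","scene","wrist")]
np.save('f2.npy',dict(t=t,s=s,w=w),allow_pickle=True)
def crop(f,x,y,w=40,h=30,S=(400,300)): return cv2.resize(f["image"][y-h:y+h,x-w:x+w],S,interpolation=cv2.INTER_CUBIC)
save("c2",np.vstack([np.hstack([crop(t,240,205,60,45),crop(s,400,180,60,45)]),crop(w,320,240,160,60,(800,300))]))
E
```

```text
tcp [0.5883 0.0976 0.3098] yaw 15.07 tilt 0.12 q6 -0.217 F [ 0.22 -0.12 -4.01] M [ 0.007  0.02  -0.056] w 0.0166 t 5.93
shift [ 1.185  -0.0286 -0.3413] turn [-0.0005  0.1674 -0.0012]
```

View pics/c2.png

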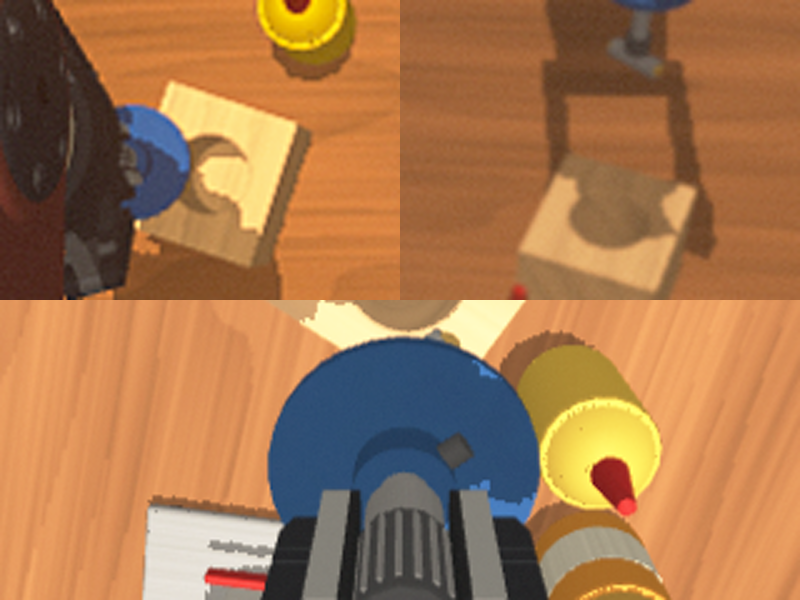

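The gauge is held freely, with -4 N of weight at the wrist. The wrist crop shows it upright, the well is hidden behind the collar, and the block is at the top edge. I'll move sideways until the well is in view.

Emit:
{"name": "move_arm", "arguments": {
  "motion": [
    [[-1, 0.05, -0.02, -0.015, 0, 0, 0], [-1, 0.13, -0.03, -0.035, 0, 0, 0], [-1, 0.23, -0.03, -0.06, 0, 0, 0], [-1, 0.33, -0.03, -0.09, 0, 0, 0], [-1, 0.42, -0.03, -0.115, 0, 0, 0], [-1, 0.49, -0.03, -0.135, 0, 0, 0], [-1, 0.51, -0.03, -0.14, 0, 0, 0], [-1, 0.51, -0.03, -0.14, 0, 0, 0]]
  ]
}}

```text
clock: 6.75
tcp_pos: [0.5881, -0.0095, 0.3166]
orientation: [-1.318, 1.014, -1.015]
contact_force: [-0.2, 0.8, -4.2]
width: 0.0166
```

```bash
python3 - <<'E'
from h import *
plan((.584,-.235,.315),15)
t,s,w=[r.grab_frame(n) for n in("top","scene","wrist")]
np.save('f3.npy',dict(t=t,s=s,w=w),allow_pickle=True)
save("w3",w["image"])
for f in(t,s,w): print(proj(f,(.5905,.0965,.085)))
E
```

```text
tcp [ 0.5881 -0.0095  0.3166] yaw 14.94 tilt 0.17 q6 -0.398 F [-0.24  0.78 -4.25] M [ 0.034 -0.015 -0.   ] w 0.0166 t 6.75
shift [ 1.084   0.0059 -0.3106] turn [-0.0017 -0.0006 -0.0009]
[[241.05712827 211.6652748 ]]
[[402.07438239 200.67861594]]
[[349.10428342  70.6678154 ]]
```

View pics/w3.png

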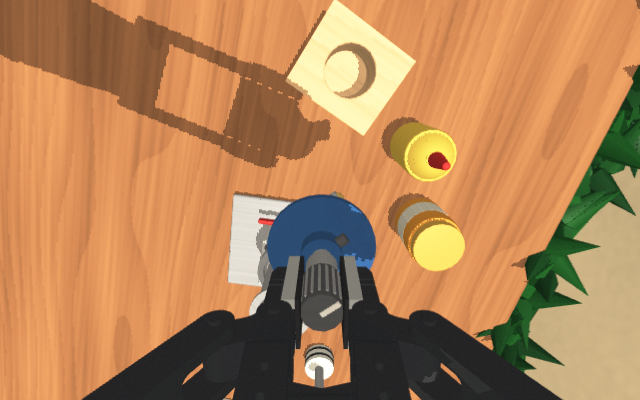

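```bash
cat >> h.py <<'E'
def circfit(f,c0,z,rad,win=.008,step=.0005,cap=60):
    "xy of the circle (radius rad, height z) that collects most image gradient along its projection"
    g=cv2.GaussianBlur(f["image"],(3,3),.7).astype(np.float32)
    G=np.minimum(np.sqrt(sum(cv2.Sobel(g,cv2.CV_32F,a,1-a)**2 for a in(0,1)).sum(2)),cap*4)
    best=[]
    for dx in np.arange(-win,win+1e-9,step):
        for dy in np.arange(-win,win+1e-9,step):
            sc=0
            for q in np.atleast_1d(rad):
                p=proj(f,circ((c0[0]+dx,c0[1]+dy,z),q,72)).astype(np.float32)
                sc+=cv2.remap(G,p[:,:1],p[:,1:],cv2.INTER_LINEAR).mean()
            best.append((sc,c0[0]+dx,c0[1]+dy))
    best.sort(reverse=True); b=np.array(best[:8]); return b[0].round(4),b[:,1:].mean(0).round(4)
def overlay(f,cs,x,y,w,h,S=(800,600)):
    k=S[0]/(2*w); im=cv2.resize(f["image"][y-h:y+h,x-w:x+w],S,interpolation=cv2.INTER_CUBIC)
    for c,rad in cs: cv2.polylines(im,[((proj(f,circ(c,rad))-[x-w-.5,y-h-.5])*k).astype(np.int32)],True,(255,0,255),1)
    return im
E
python3 - <<'E'
from h import *
F=np.load('f3.npy',allow_pickle=True).item(); 
for k in "wts": print(k,circfit(F[k],(.5905,.0965),.085,.0265))
w=F["w"]
# block outline: bright wood mask
h=cv2.cvtColor(w["image"],cv2.COLOR_RGB2HSV); m=cv2.inRange(h,(18,40,180),(32,140,255)); m[150:]=0
n,l,st,_=cv2.connectedComponentsWithStats(m); i=1+st[1:,4].argmax(); ys,xs=np.where(l==i)
P=np.array([atz(w,u,.085)[:2] for u in cv2.convexHull(np.c_[xs,ys].astype(np.int32))[:,0].astype(float)])
print("block",cv2.minAreaRect((P*1e3).astype(np.float32)))
b=circfit(w,(.5905,.0965),.085,.0265)[0]
save("c3",overlay(w,[((b[1],b[2],.085),.0265)],350,75,80,60,(640,480)))
E
```

```text
w (array([2.069076e+02, 5.915000e-01, 9.650000e-02]), array([0.591 , 0.0967]))
t (array([18.7064,  0.5855,  0.1015]), array([0.5854, 0.1014]))
s (array([2.369391e+02, 5.900000e-01, 9.700000e-02]), array([0.59  , 0.0972]))
block ((591.0881958007812, 96.54930114746094), (90.58068084716797, 100.44378662109375), 71.15648651123047)
```

View pics/c3.png

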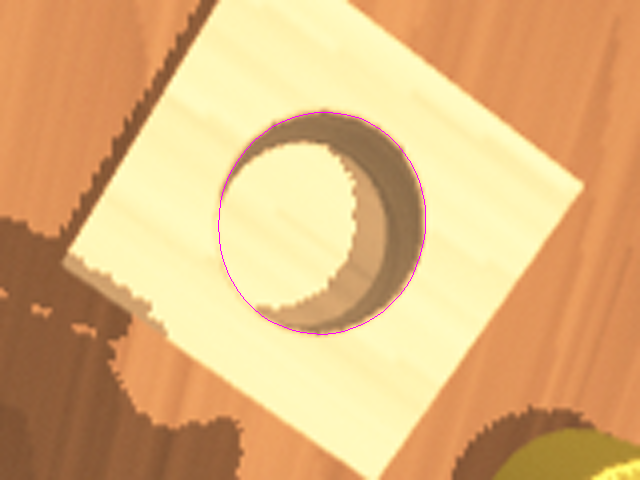

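The well circle fits well, with its centre at about (0.591, 0.0966), and it agrees with the block outline. Next I move past the bore so its mouth shows above the collar.

Emit:
{"name": "move_arm", "arguments": {
  "motion": [
    [[-1, 0.08, 0, -0.02, 0, 0, 0], [-1, 0.22, 0, -0.06, 0, 0, 0], [-1, 0.4, 0, -0.11, 0, 0, 0], [-1, 0.58, 0, -0.17, 0, 0, 0], [-1, 0.76, 0, -0.22, 0, 0, 0], [-1, 0.91, 0, -0.265, 0, 0, 0], [-1, 0.98, 0.005, -0.29, 0, 0, 0], [-1, 1, 0.005, -0.295, 0, 0, 0]]
  ]
}}

```text
clock: 7.57
tcp_pos: [0.583, -0.2178, 0.3143]
orientation: [-1.319, 1.015, -1.014]
contact_force: [-0.4, 0.4, -4.2]
width: 0.0165
```

```bash
python3 - <<'E'
from h import *
plan((.584,-.15,.31),15)
t,s,w=[r.grab_frame(n) for n in("top","scene","wrist")]
np.save('f4.npy',dict(t=t,s=s,w=w),allow_pickle=True)
for f,n in((w,"w"),(t,"t"),(s,"s")): 
    b=circfit(f,(.584,-.15),.165,(.02375,.032)); print(n,b)
    if n=="w": bw=b[0]
tcp=r.state()["tcp_pos"]; zc=tcp[2]+.019-.107+.059+.005
h=cv2.cvtColor(w["image"],cv2.COLOR_RGB2HSV); m=cv2.inRange(h,(100,90,20),(130,255,255))
n,l,st,_=cv2.connectedComponentsWithStats(m); i=1+st[1:,4].argmax(); ys,xs=np.where(l==i)
P=np.array([atz(w,u,zc)[:2] for u in cv2.convexHull(np.c_[xs,ys].astype(np.int32))[:,0].astype(float)])
P=P[P@np.array([.26,-.966])<np.median(P@np.array([.26,-.966]))] # far arc only
o=least_squares(lambda p:np.hypot(*(P-p[:2]).T)-.03,tcp[:2],loss='soft_l1',f_scale=.001).x; print("collar",o,"minus tcp",o-tcp[:2],st[i])
u=proj(w,(bw[1],bw[2],.165))[0].astype(int); print(u)
y=max(60,min(340,u[1]+50)); save("c4",overlay(w,[((bw[1],bw[2],.165),.02375),((bw[1],bw[2],.165),.032),((o[0],o[1],zc),.03)],320,200,160,120,(640,480)))
E
```

```text
tcp [ 0.583  -0.2178  0.3143] yaw 14.98 tilt 0.15 q6 -0.733 F [-0.4   0.39 -4.18] M [0.107 0.062 0.016] w 0.0165 t 7.57
shift [-0.3263  0.0225  0.0925] turn [-0.0011 -0.0003 -0.0013]
w (array([ 3.455154e+02,  5.835000e-01, -1.495000e-01]), array([ 0.5836, -0.1494]))
t (array([ 3.901201e+02,  5.830000e-01, -1.520000e-01]), array([ 0.5829, -0.1521]))
s (array([ 3.970684e+02,  5.825000e-01, -1.490000e-01]), array([ 0.5824, -0.1489]))
collar [ 0.58359199 -0.21392435] minus tcp [0.0001537  0.00027249] [ 268  195  108   77 5622]
[341 113]
```

View pics/c4.png

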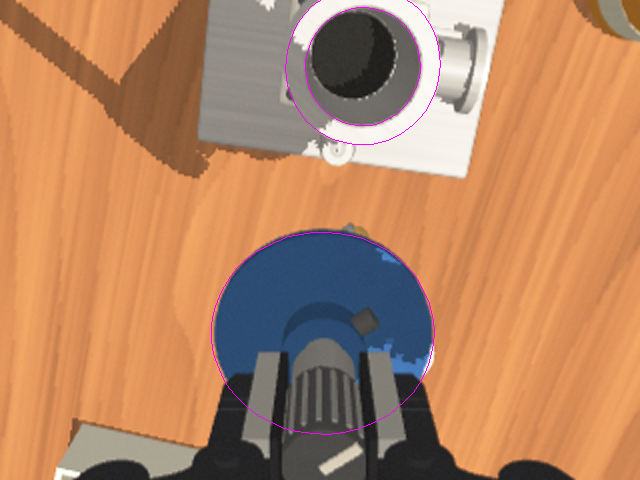

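The bore fit is clean, at about (0.5835, -0.1495), and the other cameras agree within 2.5 mm. The collar is centred under the TCP within 0.3 mm. Next I go above the bore.

```bash
python3 -c "
from h import *
plan((.5834,-.1496,.295),15)"
```

```text
tcp [ 0.5834 -0.2142  0.3145] yaw 15.16 tilt 0.29 q6 -0.732 F [ 0.65  0.39 -3.45] M [-0.03 -0.05 -0.  ] w 0.0167 t 7.72
shift [-0.3114  0.0993  0.084 ] turn [-0.0017  0.0017 -0.0027]
```

Emit:
{"name": "move_arm", "arguments": {
  "motion": [
    [[-1, -0.05, 0, 0.01, 0, 0, 0], [-1, -0.12, 0, 0.03, 0, 0, 0], [-1, -0.2, 0.02, 0.05, -0.001, 0, -0.002], [-1, -0.27, 0.06, 0.07, -0.002, 0, -0.003], [-1, -0.311, 0.1, 0.084, -0.002, 0, -0.003], [-1, -0.311, 0.1, 0.084, -0.002, 0, -0.003], [-1, -0.311, 0.1, 0.084, -0.002, 0, -0.003], [-1, -0.311, 0.1, 0.084, -0.002, 0, -0.003]]
  ]
}}

```text
clock: 8.38
tcp_pos: [0.5834, -0.1497, 0.2947]
orientation: [-1.324, 1.012, -1.012]
contact_force: [0.3, -0.6, -3.9]
width: 0.0163
```

```bash
python3 -c "
from h import *
plan((.5834,-.1496,.205),15)"
```

```text
tcp [ 0.5834 -0.1497  0.2947] yaw 15.18 tilt 0.07 q6 -0.632 F [ 0.3  -0.58 -3.92] M [ 0.016  0.004 -0.015] w 0.0163 t 8.38
shift [-9.000e-04  4.485e-01  2.000e-04] turn [0.0005 0.0021 0.0006]
```

Emit:
{"name": "move_arm", "arguments": {
  "motion": [
    [[-1, 0, 0.04, 0, 0, 0, 0], [-1, 0, 0.09, 0, 0, 0, 0], [-1, 0, 0.14, 0, 0, 0, 0], [-1, 0, 0.18, 0, 0, 0, 0], [-1, 0, 0.22, 0, 0, 0, 0], [-1, 0, 0.25, 0, 0, 0, 0], [-1, 0, 0.275, 0, 0, 0, 0], [-1, 0, 0.275, 0, 0, 0, 0]]
  ]
}}

```text
clock: 9.05
tcp_pos: [0.5826, -0.1495, 0.2378]
orientation: [-1.325, 1.014, -1.01]
contact_force: [-0.2, -0.6, -4.5]
width: 0.0164
```

```bash
python3 -c "
from h import *
plan((.5834,-.1497,.209),15)"
```

```text
tcp [ 0.5826 -0.1495  0.2378] yaw 15.18 tilt 0.19 q6 -0.632 F [-0.19 -0.58 -4.5 ] M [ 0.016  0.066 -0.015] w 0.0164 t 9.05
shift [0.0023 0.144  0.0043] turn [ 0.002   0.002  -0.0005]
```

In the bore with no contact. Next down to just above the seat range, then feel for it.

Emit:
{"name": "move_arm", "arguments": {
  "motion": [
    [[-1, 0, 0.03, 0, 0, 0, 0], [-1, 0.001, 0.06, 0.001, 0.001, 0, 0], [-1, 0.001, 0.09, 0.002, 0.001, 0, 0], [-1, 0.002, 0.115, 0.003, 0.002, 0, 0], [-1, 0.002, 0.135, 0.004, 0.002, 0, 0], [-1, 0.002, 0.144, 0.004, 0.002, 0, 0], [-1, 0.002, 0.144, 0.004, 0.002, 0, 0], [-1, 0.002, 0.144, 0.004, 0.002, 0, 0]]
  ]
}}

```text
clock: 9.72
tcp_pos: [0.5834, -0.1497, 0.209]
orientation: [-1.322, 1.012, -1.011]
contact_force: [0.3, 0.0, -3.4]
width: 0.0166
```

```bash
python3 -c "
from h import *
plan((.5834,-.1497,.2),15)"
```

```text
tcp [ 0.5834 -0.1497  0.209 ] yaw 15.17 tilt 0.04 q6 -0.633 F [ 0.33  0.02 -3.44] M [ 0.071  0.033 -0.015] w 0.0166 t 9.72
shift [0.     0.0452 0.0001] turn [ 0.      0.0019 -0.0005]
```

Emit:
{"name": "move_arm", "arguments": {
  "motion": [
    [[-1, 0, 0.005, 0, 0, 0, 0], [-1, 0, 0.01, 0, 0, 0, 0], [-1, 0, 0.015, 0, 0, 0, 0], [-1, 0, 0.02, 0, 0, 0, 0], [-1, 0, 0.025, 0, 0, 0, 0], [-1, 0, 0.03, 0, 0, 0, 0], [-1, 0, 0.03, 0, 0, 0, 0], [-1, 0, 0.03, 0, 0, 0, 0]]
  ]
}}

```text
clock: 10.38
tcp_pos: [0.5833, -0.1497, 0.2029]
orientation: [-1.323, 1.013, -1.011]
contact_force: [0.8, -0.2, -4.4]
width: 0.0163
```

Emit:
{"name": "move_arm", "arguments": {
  "motion": [
    [[-1, 0, 0.003, 0, 0, 0, 0], [-1, 0, 0.006, 0, 0, 0, 0], [-1, 0, 0.009, 0, 0, 0, 0], [-1, 0, 0.012, 0, 0, 0, 0], [-1, 0, 0.015, 0, 0, 0, 0], [-1, 0, 0.015, 0, 0, 0, 0], [-1, 0, 0.015, 0, 0, 0, 0], [-1, 0, 0.015, 0, 0, 0, 0]]
  ]
}}

```text
clock: 11.05
tcp_pos: [0.5833, -0.1496, 0.1999]
orientation: [-1.323, 1.013, -1.011]
contact_force: [-0.7, 0.3, -4.1]
width: 0.0165
```

Emit:
{"name": "move_arm", "arguments": {
  "motion": [
    [[-1, 0, 0.002, 0, 0, 0, 0], [-1, 0, 0.004, 0, 0, 0, 0], [-1, 0, 0.006, 0, 0, 0, 0], [-1, 0, 0.008, 0, 0, 0, 0], [-1, 0, 0.01, 0, 0, 0, 0], [-1, 0, 0.01, 0, 0, 0, 0], [-1, 0, 0.01, 0, 0, 0, 0], [-1, 0, 0.01, 0, 0, 0, 0]]
  ]
}}

```text
clock: 11.72
tcp_pos: [0.5833, -0.1497, 0.1979]
orientation: [-1.323, 1.012, -1.011]
contact_force: [0.3, 0.5, -3.6]
width: 0.0169
```

Emit:
{"name": "move_arm", "arguments": {
  "motion": [
    [[-1, 0, 0.001, 0, 0, 0, 0], [-1, 0, 0.002, 0, 0, 0, 0], [-1, 0, 0.003, 0, 0, 0, 0], [-1, 0, 0.004, 0, 0, 0, 0], [-1, 0, 0.005, 0, 0, 0, 0], [-1, 0, 0.005, 0, 0, 0, 0], [-1, 0, 0.005, 0, 0, 0, 0], [-1, 0, 0.005, 0, 0, 0, 0]]
  ]
}}

```text
clock: 12.38
tcp_pos: [0.5833, -0.1497, 0.197]
orientation: [-1.323, 1.012, -1.011]
contact_force: [-0.2, -0.8, -2.2]
width: 0.0163
```

Emit:
{"name": "move_arm", "arguments": {
  "motion": [
    [[-1, 0, 0.001, 0, 0, 0, 0], [-1, 0, 0.002, 0, 0, 0, 0], [-1, 0, 0.0025, 0, 0, 0, 0], [-1, 0, 0.0025, 0, 0, 0, 0], [-1, 0, 0.0025, 0, 0, 0, 0], [-1, 0, 0.0025, 0, 0, 0, 0], [-1, 0, 0.0025, 0, 0, 0, 0], [-1, 0, 0.0025, 0, 0, 0, 0]]
  ]
}}

```text
clock: 13.05
tcp_pos: [0.5834, -0.1497, 0.1969]
orientation: [-1.323, 1.012, -1.011]
contact_force: [-2.6, -0.2, 1.0]
width: 0.0165
```

```bash
python3 -c "
from h import *
plan((.5834,-.1497,.197),15)"
```

```text
tcp [ 0.5834 -0.1497  0.1969] yaw 15.18 tilt 0.03 q6 -0.633 F [-2.63 -0.22  1.01] M [0.039 0.362 0.019] w 0.0165 t 13.05
shift [-0.0002 -0.0004 -0.0001] turn [-0.      0.002  -0.0004]
```

Emit:
{"name": "move_arm", "arguments": {
  "motion": [
    [[-1, 0, 0.001, -0.001, 0, 0, 0], [-1, 0, 0.003, -0.001, 0, 0, 0], [-1, 0, 0.005, -0.002, 0, 0, 0], [-1, 0, 0.005, -0.002, 0, 0, 0], [-1, 0, 0.005, -0.002, 0, 0, 0], [-1, 0, 0.005, -0.002, 0, 0, 0], [-1, 0, 0.005, -0.002, 0, 0, 0], [-1, 0, 0.005, -0.002, 0, 0, 0]]
  ]
}}

```text
clock: 13.72
tcp_pos: [0.5834, -0.1498, 0.1968]
orientation: [-1.322, 1.011, -1.012]
contact_force: [-3.5, 1.1, 5.3]
width: 0.0165
```

```bash
python3 -c "
from h import *
plan((.5834,-.1497,.197),15)"
```

```text
tcp [ 0.5834 -0.1498  0.1968] yaw 15.18 tilt 0.05 q6 -0.633 F [-3.54  1.12  5.25] M [ 0.252  0.441 -0.065] w 0.0165 t 13.72
shift [-0.0005 -0.0008  0.0002] turn [-0.0006  0.002  -0.0001]
```

Emit:
{"name": "move_arm", "arguments": {
  "motion": [
    [[-1, 0, 0.005, -0.003, 0, 0, 0], [-1, -0.001, 0.006, -0.004, 0, 0, 0], [-1, -0.001, 0.007, -0.005, 0, 0, 0], [-1, -0.001, 0.007, -0.006, 0, 0, 0], [-1, -0.001, 0.007, -0.006, 0, 0, 0], [-1, -0.001, 0.007, -0.006, 0, 0, 0], [-1, -0.001, 0.007, -0.006, 0, 0, 0], [-1, -0.001, 0.007, -0.006, 0, 0, 0]]
  ]
}}

```text
clock: 14.38
tcp_pos: [0.5833, -0.1498, 0.1968]
orientation: [-1.32, 1.009, -1.014]
contact_force: [-1.6, 1.9, 6.2]
width: 0.0163
```

```bash
python3 -c "
from h import *
plan((.5834,-.1497,.197),15)
f=r.grab_frame('wrist'); save('w5',f['image']); np.save('f5.npy',f,allow_pickle=True)"
```

```text
tcp [ 0.5833 -0.1498  0.1968] yaw 15.19 tilt 0.21 q6 -0.634 F [-1.58  1.89  6.16] M [0.325 0.247 0.048] w 0.0163 t 14.38
shift [-0.0005 -0.0011  0.0006] turn [-0.0023  0.0021  0.0004]
```

Emit:
{"name": "move_arm", "arguments": {
  "motion": [
    [[-1, -0.002, 0.007, -0.004, -0.002, 0, 0], [-1, -0.004, 0.009, -0.006, -0.002, 0, 0], [-1, -0.005, 0.01, -0.007, -0.002, 0, 0], [-1, -0.005, 0.01, -0.007, -0.002, 0, 0], [-1, -0.005, 0.01, -0.007, -0.002, 0, 0], [-1, -0.005, 0.01, -0.007, -0.002, 0, 0], [-1, -0.005, 0.01, -0.007, -0.002, 0, 0], [-1, -0.005, 0.01, -0.007, -0.002, 0, 0]]
  ]
}}

```text
clock: 15.1
tcp_pos: [0.5833, -0.1498, 0.1968]
orientation: [-1.322, 1.007, -1.016]
contact_force: [-1.6, 0.7, 7.4]
width: 0.0165
```

```bash
python3 -c "
from h import *
plan((.5834,-.1497,.197),15)"
```

```text
tcp [ 0.5833 -0.1498  0.1968] yaw 15.19 tilt 0.3 q6 -0.633 F [-1.56  0.67  7.39] M [0.165 0.258 0.012] w 0.0165 t 15.1
shift [-0.0004 -0.0011  0.0005] turn [-0.0027  0.0021  0.0021]
```

Emit:
{"name": "move_arm", "arguments": {
  "motion": [
    [[-1, -0.004, 0.01, -0.005, -0.001, 0, 0.001], [-1, -0.004, 0.012, -0.005, -0.003, 0, 0.002], [-1, -0.004, 0.012, -0.005, -0.003, -0.05, 0.002], [-1, -0.004, 0.012, -0.005, -0.003, -0.12, 0.002], [-1, -0.004, 0.012, -0.005, -0.003, -0.19, 0.002], [-1, -0.004, 0.012, -0.005, -0.003, -0.26, 0.002], [-1, -0.004, 0.012, -0.005, -0.003, -0.33, 0.002], [-1, -0.004, 0.012, -0.005, -0.003, -0.4, 0.002]]
  ]
}}

```text
clock: 15.77
tcp_pos: [0.5831, -0.15, 0.1967]
orientation: [-1.509, 0.524, -0.529]
contact_force: [-4.2, 0.2, 9.4]
width: 0.0164
```

```bash
python3 -c "
from h import *
plan((.5834,-.1497,.197),15)"
```

```text
tcp [ 0.5831 -0.15    0.1967] yaw 51.49 tilt 0.24 q6 -1.265 F [-4.2   0.16  9.38] M [ 0.188  0.628 -0.033] w 0.0164 t 15.77
shift [ 0.0002 -0.0014  0.0023] turn [3.000e-04 4.054e-01 2.700e-03]
```

Emit:
{"name": "move_arm", "arguments": {
  "motion": [
    [[-1, -0.005, 0.011, -0.002, 0, -0.04, 0.002], [-1, -0.007, 0.011, -0.003, 0, -0.1, 0.003], [-1, -0.008, 0.011, -0.003, 0, -0.16, 0.003], [-1, -0.008, 0.011, -0.003, 0, -0.21, 0.003], [-1, -0.008, 0.011, -0.003, 0, -0.24, 0.003], [-1, -0.008, 0.011, -0.003, 0, -0.24, 0.003], [-1, -0.008, 0.011, -0.003, 0, -0.24, 0.003], [-1, -0.008, 0.011, -0.003, 0, -0.24, 0.003]]
  ]
}}

```text
clock: 16.43
tcp_pos: [0.5829, -0.1503, 0.1967]
orientation: [-1.561, 0.23, -0.233]
contact_force: [-2.1, 0.4, 8.3]
width: 0.0165
```

```bash
python3 - <<'E'
from h import *
plan((.5834,-.1497,.197),15)
f=r.grab_frame('scene')
w=r.grab_frame('wrist'); old=np.load('f5.npy',allow_pickle=True).item()
c=lambda im:cv2.resize(im[170:370,170:470],(400,266))
x,y=proj(f,(.583,-.15,.19))[0].astype(int)
d=cv2.resize(f["image"][y-40:y+40,x-60:x+60],(800,533),interpolation=cv2.INTER_CUBIC)
save("c6",np.vstack([np.hstack([c(old["image"]),c(w["image"])]),cv2.resize(d,(800,330))[:, :]]))
E
```

```text
tcp [ 0.5829 -0.1503  0.1967] yaw 73.09 tilt 0.21 q6 -1.642 F [-2.11  0.38  8.27] M [0.142 0.381 0.051] w 0.0165 t 16.43
shift [ 0.0017 -0.0013  0.0034] turn [0.0008 0.6454 0.0023]
```

View pics/c6.png

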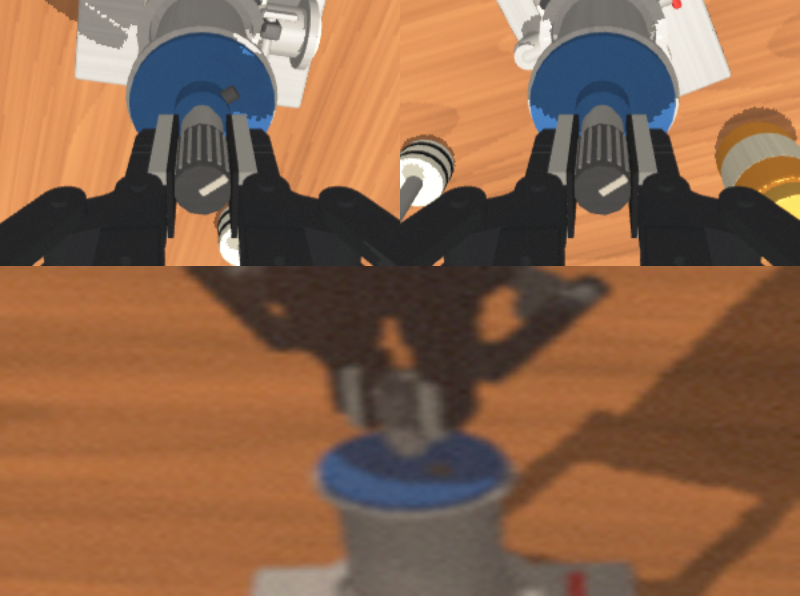

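```bash
python3 - <<'E'
from h import *
old=np.load('f5.npy',allow_pickle=True).item(); f=r.grab_frame('scene')
x,y=proj(f,(.583,-.15,.19))[0].astype(int)
u=(x-60+437*120/800,y-40+204*80/330)
for n,p in(("before",atz(old,(342.5,241),.1755)),("now",atz(f,u,.1755))):
    d=p[:2]-[.583,-.15]; print(n,p,np.degrees(np.arctan2(d[1],d[0])),np.hypot(*d))
plan((.5834,-.1497,.197),15)
E
```

```text
before [ 0.5931134  -0.14019473  0.1755    ] 44.11372395098223 0.014086314148973387
now [ 0.59265742 -0.13893513  0.1755    ] 48.885557910568 0.014686629655453023
tcp [ 0.5829 -0.1503  0.1967] yaw 73.09 tilt 0.21 q6 -1.642 F [-2.36  0.21  7.51] M [0.178 0.397 0.062] w 0.0167 t 16.58
shift [ 0.0018 -0.0014  0.0035] turn [0.0009 0.6455 0.0022]
```

The stem held still: the set screw is at 44° before and about 49° now, while the knob turned 58°. Next I tighten.

Emit:
{"name": "move_arm", "arguments": {
  "motion": [
    [[-1, -0.005, 0.013, 0, 0, 0, 0.002], [-1, -0.005, 0.013, 0, 0.001, 0.04, 0.002], [-1, -0.005, 0.013, 0, 0.001, 0.11, 0.002], [-1, -0.005, 0.013, 0, 0.001, 0.18, 0.002], [-1, -0.005, 0.013, 0, 0.001, 0.25, 0.002], [-1, -0.005, 0.013, 0, 0.001, 0.32, 0.002], [-1, -0.005, 0.013, 0, 0.001, 0.38, 0.002], [-1, -0.005, 0.013, 0, 0.001, 0.42, 0.002]]
  ]
}}

```text
clock: 17.25
tcp_pos: [0.5832, -0.15, 0.1967]
orientation: [-1.438, 0.745, -0.75]
contact_force: [-3.4, 2.7, 9.1]
width: 0.0164
```

```bash
python3 -c "
from h import *
plan((.5834,-.1497,.197),15)"
```

```text
tcp [ 0.5832 -0.15    0.1967] yaw 35.06 tilt 0.18 q6 -0.981 F [-3.44  2.75  9.11] M [0.365 0.602 0.042] w 0.0164 t 17.25
shift [-0.0006 -0.0013  0.0018] turn [-0.0016  0.2229  0.0013]
```

Emit:
{"name": "move_arm", "arguments": {
  "motion": [
    [[-1, -0.006, 0.013, -0.002, -0.001, 0.03, 0.001], [-1, -0.007, 0.013, -0.002, -0.002, 0.08, 0.001], [-1, -0.007, 0.013, -0.002, -0.002, 0.12, 0.001], [-1, -0.007, 0.013, -0.002, -0.002, 0.16, 0.001], [-1, -0.007, 0.013, -0.002, -0.002, 0.19, 0.001], [-1, -0.007, 0.013, -0.002, -0.002, 0.21, 0.001], [-1, -0.007, 0.013, -0.002, -0.002, 0.225, 0.001], [-1, -0.007, 0.013, -0.002, -0.002, 0.235, 0.001]]
  ]
}}

```text
clock: 17.92
tcp_pos: [0.5834, -0.1498, 0.1968]
orientation: [-1.314, 1.025, -1.032]
contact_force: [-3.4, 0.2, 8.7]
width: 0.0166
```

```bash
python3 -c "
from h import *
plan((.5834,-.1497,.197),15)"
```

```text
tcp [ 0.5834 -0.1498  0.1968] yaw 13.88 tilt 0.24 q6 -0.609 F [-3.4   0.21  8.71] M [0.23  0.614 0.053] w 0.0166 t 17.92
shift [-0.0005 -0.0011  0.    ] turn [-0.0016 -0.0125  0.0021]
```

```bash
python3 - <<'E'
from h import *
old=np.load('f5.npy',allow_pickle=True).item(); w=r.grab_frame('wrist'); np.save('f7.npy',w,allow_pickle=True)
T=old["image"][232:251,333:353]; m=cv2.matchTemplate(w["image"][205:290,290:380],T,cv2.TM_CCOEFF_NORMED); _,v,_,l=cv2.minMaxLoc(m); u=(290+l[0]+10,205+l[1]+9); print(v,u)
for f,p in((old,(343,241)),(w,u)):
    p=atz(f,p,.1755)[:2]-[.5833,-.1498]; print(np.degrees(np.arctan2(p[1],p[0])))
plan((.5834,-.1497,.197),15)
E
```

```text
0.9647497534751892 (343, 241)
43.85705675418648
42.523038943357385
tcp [ 0.5834 -0.1498  0.1968] yaw 13.86 tilt 0.23 q6 -0.609 F [-3.82  1.27  9.29] M [ 0.155  0.566 -0.024] w 0.0165 t 17.97
shift [-0.0004 -0.0012  0.0001] turn [-0.0015 -0.0127  0.0021]
```

Emit:
{"name": "move_arm", "arguments": {
  "motion": [
    [[-1, -0.002, 0.01, -0.004, -0.001, 0, 0.001], [-1, -0.002, 0.008, -0.005, -0.001, 0, 0.001], [-1, -0.002, 0.006, -0.005, -0.001, 0, 0.001], [-1, -0.002, 0.004, -0.005, -0.001, 0, 0.002], [-1, -0.002, 0.002, -0.005, -0.001, 0, 0.002], [-1, -0.002, 0.001, -0.005, -0.001, 0, 0.002], [-1, -0.002, 0.001, -0.005, -0.001, 0, 0.002], [-1, -0.002, 0.001, -0.005, -0.001, 0, 0.002]]
  ]
}}

```text
clock: 18.63
tcp_pos: [0.5832, -0.1498, 0.1968]
orientation: [-1.312, 1.027, -1.031]
contact_force: [1.3, 1.8, 3.1]
width: 0.0167
```

```bash
python3 -c "
from h import *
plan((.5834,-.1497,.197),15)"
```

```text
tcp [ 0.5832 -0.1498  0.1968] yaw 13.85 tilt 0.17 q6 -0.61 F [1.33 1.81 3.14] M [ 0.144 -0.263  0.066] w 0.0167 t 18.63
shift [-0.     -0.0009  0.0013] turn [-0.0018 -0.0127  0.0006]
```

Emit:
{"name": "move_arm", "arguments": {
  "motion": [
    [[-1, -0.001, 0, 0, -0.001, 0, 0], [-1, -0.001, -0.002, 0, -0.001, 0, 0], [-1, -0.001, -0.004, 0, -0.002, 0, 0], [-1, -0.001, -0.006, 0, -0.002, 0, 0], [-1, -0.001, -0.008, 0, -0.002, 0, 0], [-1, -0.001, -0.01, 0, -0.002, 0, 0], [-1, -0.001, -0.01, 0, -0.002, 0, 0], [-1, -0.001, -0.01, 0, -0.002, 0, 0]]
  ]
}}

```text
clock: 19.3
tcp_pos: [0.5822, -0.1492, 0.1975]
orientation: [-1.316, 1.031, -1.028]
contact_force: [2.4, 0.8, -5.5]
width: 0.0168
```

```bash
python3 -c "
from h import *
plan((.5833,-.1498,.25))"
```

```text
tcp [ 0.5822 -0.1492  0.1975] yaw 13.85 tilt 0.15 q6 -0.609 F [ 2.39  0.79 -5.48] M [ 0.096 -0.338  0.025] w 0.0168 t 19.3
shift [ 0.0041 -0.2626  0.0041] turn [ 0.0016 -0.     -0.0004]
```

Emit:
{"name": "move_arm", "arguments": {
  "motion": [
    [[-1, 0.001, 0, 0.002, 0.001, 0, 0], [-1, 0.002, 0, 0.004, 0.001, 0, 0], [-1, 0.003, -0.002, 0.004, 0.001, 0, 0], [-1, 0.003, -0.005, 0.004, 0.001, 0, 0], [-1, 0.003, -0.008, 0.004, 0.001, 0, 0], [-1, 0.003, -0.012, 0.004, 0.001, 0, 0], [-1, 0.003, -0.016, 0.004, 0.001, 0, 0], [-1, 0.003, -0.02, 0.004, 0.001, 0, 0]]
  ]
}}

```text
clock: 19.97
tcp_pos: [0.5829, -0.1496, 0.2016]
orientation: [-1.315, 1.031, -1.028]
contact_force: [-0.2, 0.2, -4.6]
width: 0.0164
```

```bash
python3 -c "
from h import *
plan((.5833,-.1498,.25))"
```

```text
tcp [ 0.5829 -0.1496  0.2016] yaw 13.85 tilt 0.09 q6 -0.609 F [-0.18  0.2  -4.64] M [ 0.081 -0.026  0.01 ] w 0.0164 t 19.97
shift [ 0.0014 -0.2421  0.0011] turn [ 0.0009 -0.     -0.0005]
```

Emit:
{"name": "move_arm", "arguments": {
  "motion": [
    [[-1, 0, -0.015, 0, 0, 0, 0], [-1, 0, -0.04, 0, 0, 0, 0], [-1, 0, -0.07, 0, 0, 0, 0], [-1, 0, -0.1, 0, 0, 0, 0], [-1, 0, -0.13, 0, 0, 0, 0], [-1, 0, -0.16, 0, 0, 0, 0], [-1, 0, -0.185, 0, 0, 0, 0], [-1, 0, -0.2, 0, 0, 0, 0]]
  ]
}}

```text
clock: 20.63
tcp_pos: [0.5834, -0.1498, 0.2429]
orientation: [-1.314, 1.029, -1.029]
contact_force: [0.4, 0.1, -4.6]
width: 0.0167
```

```bash
python3 -c "
from h import *
plan((.5829,-.1496,.305))"
```

```text
tcp [ 0.5834 -0.1498  0.2429] yaw 13.85 tilt 0.02 q6 -0.609 F [ 0.39  0.07 -4.64] M [ 0.053 -0.027 -0.006] w 0.0167 t 20.63
shift [-0.0014 -0.3107 -0.0021] turn [0.0002 0.     0.0001]
```

Emit:
{"name": "move_arm", "arguments": {
  "motion": [
    [[-1, 0, -0.02, 0, 0, 0, 0], [-1, 0, -0.06, 0, 0, 0, 0], [-1, 0, -0.11, 0, 0, 0, 0], [-1, 0, -0.16, 0, 0, 0, 0], [-1, 0, -0.22, 0, 0, 0, 0], [-1, 0, -0.28, 0, 0, 0, 0], [-1, 0, -0.33, 0, 0, 0, 0], [-1, 0, -0.35, 0, 0, 0, 0]]
  ]
}}

```text
clock: 21.3
tcp_pos: [0.5845, -0.1503, 0.3163]
orientation: [-1.313, 1.025, -1.033]
contact_force: [-0.2, 0.6, -3.3]
width: 0.0168
```

```bash
python3 - <<'E'
from h import *
plan((.591,.0966,.31))
s=r.grab_frame('scene'); p=proj(s,(.5834,-.1498,.23))[0]; print(p)
x,y=p.astype(int); save("c8",cv2.resize(s["image"][y-32:y+32,x-40:x+40],(640,512),interpolation=cv2.INTER_CUBIC))
np.save('f8.npy',s,allow_pickle=True)
E
```

```text
tcp [ 0.5845 -0.1503  0.3163] yaw 13.86 tilt 0.26 q6 -0.609 F [-0.16  0.63 -3.34] M [ 0.014 -0.068 -0.005] w 0.0168 t 21.3
shift [-1.1907  0.0292  0.3269] turn [-0.0023 -0.      0.0019]
[286.39107808 140.76251509]
```

View pics/c8.png

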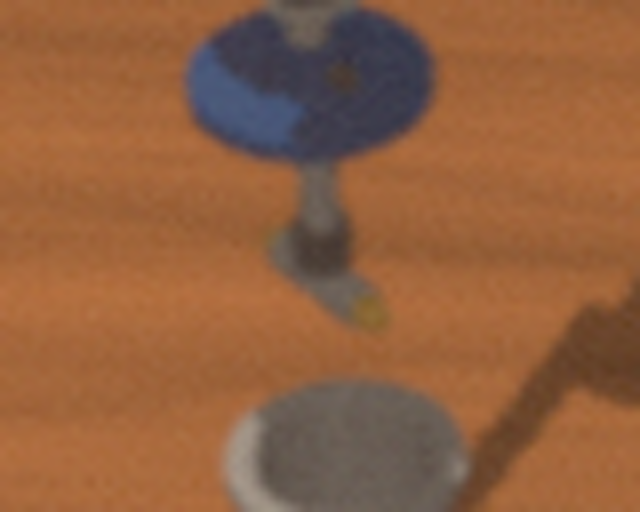

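The gauge is clear above the rim and upright. The brass tips show at crop (275,240) and (375,312). Now a span check, then I move over the well.

```bash
python3 - <<'E'
from h import *
s=np.load('f8.npy',allow_pickle=True).item(); x,y=286,140
h=cv2.cvtColor(s["image"],cv2.COLOR_RGB2HSV)
a,b=[atz(s,(x-40+u/8-.5,y-32+v/8-.5),.2285) for u,v in((268,236),(387,316))]
print(a,b,np.hypot(*(a-b)[:2]),"mid",(a+b)/2, "dirs",a[:2]-[.5843,-.1502],b[:2]-[.5843,-.1502])
plan((.591,.0964,.31))
E
```

```text
[ 0.57045734 -0.16696209  0.2285    ] [ 0.60011136 -0.13248145  0.2285    ] 0.0454783028681045 mid [ 0.58528435 -0.14972177  0.2285    ] dirs [-0.01384266 -0.01676209] [0.01581136 0.01771855]
tcp [ 0.5846 -0.1502  0.3163] yaw 13.86 tilt 0.27 q6 -0.609 F [-0.59 -0.53 -2.48] M [ 0.008 -0.062 -0.024] w 0.0166 t 21.35
shift [-1.1896  0.0289  0.3265] turn [-0.0023 -0.      0.0019]
```

Emit:
{"name": "move_arm", "arguments": {
  "motion": [
    [[-1, -0.05, 0, 0.01, 0, 0, 0], [-1, -0.16, 0, 0.04, -0.001, 0, 0.001], [-1, -0.3, 0.01, 0.08, -0.002, 0, 0.002], [-1, -0.44, 0.01, 0.12, -0.002, 0, 0.002], [-1, -0.58, 0.02, 0.16, -0.002, 0, 0.002], [-1, -0.7, 0.02, 0.195, -0.002, 0, 0.002], [-1, -0.78, 0.02, 0.215, -0.002, 0, 0.002], [-1, -0.8, 0.02, 0.22, -0.002, 0, 0.002]]
  ]
}}

```text
clock: 22.02
tcp_pos: [0.588, 0.0196, 0.3109]
orientation: [-1.314, 1.029, -1.024]
contact_force: [0.3, -0.6, -4.0]
width: 0.0166
```

```bash
python3 -c "
from h import *
plan((.591,.0964,.305))"
```

```text
tcp [0.588  0.0196 0.3109] yaw 14.06 tilt 0.2 q6 -0.333 F [ 0.25 -0.59 -4.05] M [-0.104 -0.007  0.041] w 0.0166 t 22.02
shift [-0.3686  0.0304  0.1078] turn [ 0.0006 -0.     -0.0021]
```

Emit:
{"name": "move_arm", "arguments": {
  "motion": [
    [[-1, -0.05, 0, 0.015, 0, 0, 0], [-1, -0.14, 0, 0.04, 0, 0, -0.001], [-1, -0.23, 0.02, 0.07, 0, 0, -0.002], [-1, -0.31, 0.06, 0.09, 0, 0, -0.002], [-1, -0.368, 0.13, 0.108, 0, 0, -0.002], [-1, -0.368, 0.22, 0.108, 0, 0, -0.002], [-1, -0.368, 0.3, 0.108, 0, 0, -0.002], [-1, -0.368, 0.33, 0.108, 0, 0, -0.002]]
  ]
}}

```text
clock: 22.68
tcp_pos: [0.5886, 0.0964, 0.2405]
orientation: [-1.321, 1.032, -1.022]
contact_force: [-1.3, -0.6, -4.9]
width: 0.0167
```

Emit:
{"name": "move_arm", "arguments": {
  "motion": [
    [[-1, 0, 0.05, 0, 0, 0, 0], [-1, 0, 0.1, 0, 0, 0, 0], [-1, 0, 0.14, 0, 0, 0, 0], [-1, 0, 0.17, 0, 0, 0, 0], [-1, 0, 0.18, 0, 0, 0, 0], [-1, 0, 0.18, 0, 0, 0, 0], [-1, 0, 0.18, 0, 0, 0, 0], [-1, 0, 0.18, 0, 0, 0, 0]]
  ]
}}

```text
clock: 23.35
tcp_pos: [0.589, 0.0964, 0.2056]
orientation: [-1.32, 1.031, -1.024]
contact_force: [0.1, 1.4, -3.9]
width: 0.0166
```

```bash
python3 -c "
from h import *
plan((.591,.0964,.19))"
```

```text
tcp [0.589  0.0964 0.2056] yaw 14.06 tilt 0.35 q6 -0.2 F [ 0.13  1.43 -3.85] M [-0.029  0.014 -0.046] w 0.0166 t 23.35
shift [0.0024 0.0778 0.0102] turn [ 0.0039 -0.     -0.0006]
```

Bottom of the gauge is about 27 mm above the block. Next I correct x and tilt, and settle.

Emit:
{"name": "move_arm", "arguments": {
  "motion": [
    [[-1, 0.001, 0.02, 0.005, 0.002, 0, 0], [-1, 0.002, 0.04, 0.01, 0.004, 0, -0.001], [-1, 0.002, 0.05, 0.01, 0.004, 0, -0.001], [-1, 0.002, 0.05, 0.01, 0.004, 0, -0.001], [-1, 0.002, 0.05, 0.01, 0.004, 0, -0.001], [-1, 0.002, 0.05, 0.01, 0.004, 0, -0.001], [-1, 0.002, 0.05, 0.01, 0.004, 0, -0.001], [-1, 0.002, 0.05, 0.01, 0.004, 0, -0.001]]
  ]
}}

```text
clock: 24.02
tcp_pos: [0.5911, 0.0965, 0.1957]
orientation: [-1.315, 1.026, -1.027]
contact_force: [-0.1, 0.1, -3.3]
width: 0.0167
```

```bash
python3 -c "
from h import *
plan((.591,.0964,.16))"
```

```text
tcp [0.5911 0.0965 0.1957] yaw 14.06 tilt 0.05 q6 -0.2 F [-0.08  0.07 -3.34] M [-0.011 -0.009 -0.019] w 0.0167 t 24.02
shift [ 1.000e-04  1.787e-01 -7.000e-04] turn [-0.0003 -0.      0.0005]
```

Emit:
{"name": "move_arm", "arguments": {
  "motion": [
    [[-1, 0, 0.015, 0, 0, 0, 0], [-1, 0, 0.035, 0, 0, 0, 0], [-1, 0, 0.055, 0, 0, 0, 0], [-1, 0, 0.075, 0, 0, 0, 0], [-1, 0, 0.09, 0, 0, 0, 0], [-1, 0, 0.105, 0, 0, 0, 0], [-1, 0, 0.115, 0, 0, 0, 0], [-1, 0, 0.12, 0, 0, 0, 0]]
  ]
}}

```text
clock: 24.68
tcp_pos: [0.5909, 0.0965, 0.1711]
orientation: [-1.316, 1.026, -1.027]
contact_force: [0.2, 0.1, -4.3]
width: 0.0165
```

```bash
python3 -c "
from h import *
plan((.591,.0964,.16))"
```

```text
tcp [0.5909 0.0965 0.1711] yaw 14.06 tilt 0.04 q6 -0.2 F [ 0.15  0.1  -4.26] M [0.015 0.039 0.022] w 0.0165 t 24.68
shift [0.0004 0.0557 0.0007] turn [0.0002 0.     0.0004]
```

No contact; tips are entering the well. Continue slowly.

Emit:
{"name": "move_arm", "arguments": {
  "motion": [
    [[-1, 0, 0.01, 0, 0, 0, 0], [-1, 0, 0.02, 0, 0, 0, 0], [-1, 0, 0.03, 0, 0, 0, 0], [-1, 0, 0.04, 0, 0, 0, 0], [-1, 0, 0.05, 0, 0, 0, 0], [-1, 0, 0.06, 0, 0, 0, 0], [-1, 0, 0.07, 0, 0, 0, 0], [-1, 0, 0.075, 0, 0, 0, 0]]
  ]
}}

```text
clock: 25.35
tcp_pos: [0.5907, 0.0964, 0.1558]
orientation: [-1.316, 1.027, -1.027]
contact_force: [0.1, -0.1, -3.6]
width: 0.0164
```

Emit:
{"name": "move_arm", "arguments": {
  "motion": [
    [[-1, 0, 0.015, 0, 0, 0, 0], [-1, 0, 0.03, 0, 0, 0, 0], [-1, 0, 0.05, 0, 0, 0, 0], [-1, 0, 0.07, 0, 0, 0, 0], [-1, 0, 0.09, 0, 0, 0, 0], [-1, 0, 0.11, 0, 0, 0, 0], [-1, 0, 0.12, 0, 0, 0, 0], [-1, 0, 0.12, 0, 0, 0, 0]]
  ]
}}

```text
clock: 26.02
tcp_pos: [0.59, 0.0964, 0.1307]
orientation: [-1.317, 1.028, -1.026]
contact_force: [-1.1, -0.1, -4.2]
width: 0.0165
```

```bash
python3 -c "
from h import *
plan((.591,.0964,.1185))"
```

```text
tcp [0.59   0.0964 0.1307] yaw 14.06 tilt 0.14 q6 -0.2 F [-1.12 -0.08 -4.24] M [-0.037  0.024  0.007] w 0.0165 t 26.02
shift [0.0012 0.0612 0.0051] turn [0.0016 0.     0.0001]
```

Emit:
{"name": "move_arm", "arguments": {
  "motion": [
    [[-1, 0, 0.01, 0.002, 0, 0, 0], [-1, 0.001, 0.02, 0.004, 0.001, 0, 0], [-1, 0.001, 0.03, 0.005, 0.001, 0, 0], [-1, 0.001, 0.04, 0.005, 0.001, 0, 0], [-1, 0.001, 0.05, 0.005, 0.001, 0, 0], [-1, 0.001, 0.06, 0.005, 0.001, 0, 0], [-1, 0.001, 0.06, 0.005, 0.001, 0, 0], [-1, 0.001, 0.06, 0.005, 0.001, 0, 0]]
  ]
}}

```text
clock: 26.68
tcp_pos: [0.5908, 0.0964, 0.1185]
orientation: [-1.316, 1.027, -1.026]
contact_force: [-0.5, 1.1, -3.7]
width: 0.0166
```

Emit:
{"name": "move_arm", "arguments": {
  "motion": [
    [[-1, 0, 0.002, 0, 0, 0, 0], [-1, 0, 0.004, 0, 0, 0, 0], [-1, 0, 0.006, 0, 0, 0, 0], [-1, 0, 0.007, 0, 0, 0, 0], [-1, 0, 0.007, 0, 0, 0, 0], [-1, 0, 0.007, 0, 0, 0, 0], [-1, 0, 0.007, 0, 0, 0, 0], [-1, 0, 0.007, 0, 0, 0, 0]]
  ]
}}

```text
clock: 27.35
tcp_pos: [0.5909, 0.0964, 0.1172]
orientation: [-1.316, 1.027, -1.026]
contact_force: [-0.4, -0.5, -4.1]
width: 0.0164
```

```bash
python3 -c "
from h import *
plan((.591,.0964,.117))"
```

```text
tcp [0.5909 0.0964 0.1172] yaw 14.06 tilt 0.07 q6 -0.2 F [-0.43 -0.53 -4.06] M [0.004 0.034 0.002] w 0.0164 t 27.35
shift [0.0003 0.0009 0.0006] turn [0.0008 0.     0.0001]
```

Emit:
{"name": "move_arm", "arguments": {
  "motion": [
    [[-1, 0, 0.001, 0, 0, 0, 0], [-1, 0, 0.002, 0, 0, 0, 0], [-1, 0, 0.003, 0, 0, 0, 0], [-1, 0, 0.004, 0, 0, 0, 0], [-1, 0, 0.004, 0, 0, 0, 0], [-1, 0, 0.004, 0, 0, 0, 0], [-1, 0, 0.004, 0, 0, 0, 0], [-1, 0, 0.004, 0, 0, 0, 0]]
  ]
}}

```text
clock: 28.02
tcp_pos: [0.591, 0.0964, 0.1169]
orientation: [-1.316, 1.027, -1.026]
contact_force: [-2.4, -0.8, 2.2]
width: 0.0168
```

Seated on the block with about 6 N. Release gently.

Emit:
{"name": "move_arm", "arguments": {
  "motion": [
    [[-1, 0, 0, -0.002, 0, 0, 0], [-1, 0, 0, -0.002, 0, 0, 0], [-0.5, 0, 0, -0.002, 0, 0, 0], [-0.4, 0, 0, -0.002, 0, 0, 0], [-0.2, 0, 0, -0.001, 0, 0, 0], [0.1, 0, 0, 0, 0, 0, 0], [0.4, 0, 0, 0, 0, 0, 0], [0.6, 0, 0, 0, 0, 0, 0]]
  ],
  "newtons": 20
}}

```text
clock: 28.68
tcp_pos: [0.5912, 0.0964, 0.117]
orientation: [-1.316, 1.027, -1.027]
contact_force: [0.1, 0.6, -0.2]
width: 0.0682
```

```bash
python3 -c "
from h import *
plan((.591,.0964,.25))"
```

```text
tcp [0.5912 0.0964 0.117 ] yaw 14.06 tilt 0.04 q6 -0.2 F [ 0.14  0.59 -0.22] M [ 0.01  -0.052 -0.023] w 0.0682 t 28.68
shift [-1.000e-04 -6.651e-01 -1.300e-03] turn [0.0004 0.     0.0002]
```

Emit:
{"name": "move_arm", "arguments": {
  "motion": [
    [[0.6, 0, -0.05, 0, 0, 0, 0], [0.6, 0, -0.15, 0, 0, 0, 0], [0.6, 0, -0.28, 0, 0, 0, 0], [0.6, 0, -0.42, 0, 0, 0, 0], [0.6, 0, -0.56, 0, 0, 0, 0], [0.6, -0.05, -0.68, 0, 0, 0, 0], [0.6, -0.15, -0.78, 0, 0, 0, 0], [0.6, -0.25, -0.8, 0, 0, 0, 0]]
  ]
}}

```text
clock: 29.35
tcp_pos: [0.5817, 0.1453, 0.2836]
orientation: [-1.308, 1.021, -1.032]
contact_force: [0.1, 0.6, 1.3]
width: 0.0684
```

```bash
python3 - <<'E'
from h import *
plan((.591,.0964,.25))
w,s,t=[r.grab_frame(n) for n in("wrist","scene","top")]
a=cv2.resize(w["image"][60:300,170:490],(400,300)); b=cv2.resize(s["image"][140:300,190:430],(400,300)); save("c9",np.hstack([a,b]))
E
```

```text
tcp [0.5817 0.1453 0.2836] yaw 13.96 tilt 0.53 q6 -0.116 F [0.06 0.63 1.29] M [ 0.032 -0.016  0.028] w 0.0684 t 29.35
shift [ 0.2482  0.1684 -0.0156] turn [-0.0058 -0.      0.0009]
```

View pics/c9.png

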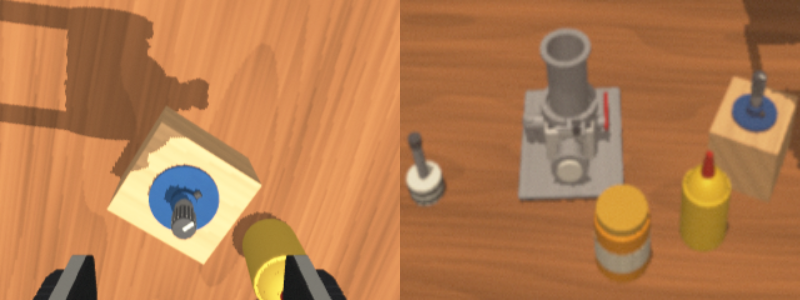

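The gauge hangs upright in the block with its collar centred on the well. The jar, bottle and piston stand where they were, and the gripper is clear. I'll let it settle for one call, then hand in.

Emit:
{"name": "move_arm", "arguments": {
  "motion": [
    [[0.6, 0, 0, 0, 0, 0, 0], [0.6, 0, 0, 0, 0, 0, 0], [0.6, 0, 0, 0, 0, 0, 0], [0.6, 0, 0, 0, 0, 0, 0], [0.6, 0, 0, 0, 0, 0, 0], [0.6, 0, 0, 0, 0, 0, 0], [0.6, 0, 0, 0, 0, 0, 0], [0.6, 0, 0, 0, 0, 0, 0]]
  ]
}}

```text
clock: 30.17
tcp_pos: [0.5794, 0.1458, 0.2787]
orientation: [-1.315, 1.023, -1.027]
contact_force: [0.6, 1.0, 0.6]
width: 0.0681
```

```bash
python3 -c "
from h import *
print(r.close_job())"
```

```text
the job is handed in; nothing more can be done
None
```

The bore has been gauged and the gauge is hanging back in its block. I handed the job in at about 30 s of the 70 s allowed.

- **Seating and release:** I lowered the gauge until the collar rested on the rim and pressed with roughly 11–13 N. I loosened the knob about 58° (1.0 rad), then tightened it back to 1.3° past where it started.
- **Stem:** The collar's set screw stayed at about the same angle: 44° before, 49° after loosening and 42.5° after tightening. That is within what the pictures can resolve, so I take it the stem did not spin.
- **Drawing out:** I drew the gauge straight up. Early in the lift there was a brief sideways force of about 2.4 N on the gripper, below the 4 N at which a locked plunger gives way. I corrected it to about zero.
- **Bore size:** Above the rim, a coarse picture put the tips about 45.5 mm apart, good to about 3 mm. That fits the 47.5 mm bore and is clearly wider than the 38–42 mm start. I could not check the locked size more finely, and did not check it again once the gauge was in the well.
- **Putting back:** The gauge went into the well without touching the sides, its collar seated on the block with about 6 N, and the gripper let go cleanly.
- **Last picture:** The gauge hangs upright, the jar, squeeze bottle and piston look undisturbed, and the gripper is clear of everything.

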